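# Stack the coffee capsule organiser

### The job

Stack the capsule organiser: take the wooden tray with the carrying bar and lower it onto the tray that has the four corner sockets, where that one stands, so that all four lugs drop into the sockets and the tray sits fully home and level. Set it down rather than drop it, then let go; leave the plain tray, which has no sockets, where it is.

Things in the scene. Friction and masses are not known exactly. Their poses are not given: they have to be found in the camera images.
- tray_grip (a point): Centre of the top tray's carrying bar. The bar runs along the tray's y over its middle: 14 mm wide (x), 16 mm tall, 118 mm free between its end posts. This point is 92 mm above the lug tips, 72 mm above the tray's underside, 42 mm above the top of its walls. z is up, x across the bar. A half turn about z makes no difference.
- top_tray: The loose wooden tray to move, about 0.35 kg, 120 mm (x) by 150 mm (y), walls 30 mm high from its underside. It stands on four tapered corner lugs 20 mm long, 22 mm across at the tray, 10 mm at the tip, centred 41 mm along x and 56 mm along y from the middle. Origin: middle of the tray at the level of the lug tips; z is up.
- base_tray: Loose, heavy wooden tray (1.5 kg), 120 (x) by 150 mm (y), two coffee capsules in it; low walls, and in each corner a square socket with its rim 45 mm high, mouth 30 mm wide, 23 mm deep, centred 41 mm along x, 56 mm along y from the middle. Origin: centre of the underside; z up. With the top tray home, its bar's centre is 117 mm above this origin; 137 mm if the lugs stand on the rims.
- plain_tray: Bystander: a plain open wooden box of the same outline, 120 mm (x) by 150 mm (y), 45 mm high with level walls and no sockets; a mustard jar (its top 91 mm up) and one capsule stand in it. Origin: centre of the underside; z is up.

How it is judged:
At the end, for the whole second after the job is handed in: All four lugs in the sockets: bar centre 110 to 121 mm above the base tray's origin and within 12 mm of it sideways, trays parallel within 10 degrees, both level within 4.5; base tray flat and at rest on the worktop, within 60 mm of its start; plain tray within 30 mm of its start (horizontal distance between tray_grip and base_tray below 0.012 m and z of tray_grip in the frame of base_tray between 0.11 and 0.121 m and angle between the x axis of tray_grip and the x axis of base_tray, either way round below 0.17 rad and angle between each of tray_grip, base_tray's own z axis and vertical below 0.08 rad and height (world z) of base_tray between -0.01 and 0.01 m and distance of base_tray from where it was at the start of the episode below 0.06 m and distance of plain_tray from where it was at the start of the episode below 0.03 m and linear speed of base_tray below 0.02 m/s); the robot touches nothing.
It fails at once if the top tray is let go over the base tray more than about 30 mm above its seated position (horizontal distance between tray_grip and base_tray below 0.08 m and z of tray_grip in the frame of base_tray above 0.15 m and contact force between the fingers and top_tray below 0.3 N).
It fails at once if the plain tray is shifted by more than 30 mm (distance of plain_tray from where it was at the start of the episode above 0.03 m).
It also fails if it takes over 42 s, if anything falls off the work surface, if the arm or the gripper's body presses on something with over 40 N, if the wrist force passes 120 N, or if a joint passes its speed limit or range.

### The arm

A 6-joint arm with a two-finger parallel gripper is mounted at the origin on a cart in front of the work surface, level with it; the furniture and walls round the work are solid. World frame = base frame: x ahead of the robot, y to its left, z up, the work surface at z = 0. Lengths are in m, angles in rad, forces in N, time in s.
With the tool pointing down it reaches from about 0.325 to 0.85 m from the base axis. Payload 4.4 kg.
Tool frame: the origin (TCP) lies on the mounting face of the last link; the fingertips stand 199 mm ahead of it and the grasp point (between the pads) lies 180 mm ahead of it; z points along the fingers, y is the line along which they close (so a half turn about z gives the same grasp; the last joint's range is limited). The gripper opens to 94 mm and grips with 3 to 60 N. Pads are 16 mm wide; open, the fingers measure 119 mm over their backs; the gripper's body (75 mm by 177 mm) begins 78 mm behind the grasp point.
Start: joints at [-1.266, 0.207, 1.542, -0, 1.393, -0.15], TCP at [0.253, -0.517, 0.405] pointing down, gripper open.
Joint ranges: [-2.73, 2.73], [-0.86, 2.22], [0.23, 2.46], [-1.11, 4.25], [0.08, 2.63], [-2.82, 2.82]. Speed limits (rad/s): [2.79, 2.79, 3.14, 3.14, 3.14, 3.14].

### API

Orientations are given as a unit quaternion [x, y, z, w].
In Python, from rig import robot, cams gives the robot as it stands.
- The arm moves only by the tool play_rows, never from a script. Its argument "motion" is a list of rows, each an object of numbers: "rx", "ry", "rz": the turn, a rotation vector about the world's x, y, z in rad; "dx", "dy", "dz": the shift along the world's x, y, z in mm; "jaw": the closure, from -1 (fully open) to 1 (shut). In form: [{"rx": .., "ry": .., "rz": .., "dx": .., "dy": .., "dz": .., "jaw": ..}, ...]. A call has 1 to 20 rows; each row is the pose to reach, as a shift and turn from the pose commanded when the call began; what a row does not reach only later rows make up. A row lasts 1/12 s, in which the tool goes at most 41.7 mm and 7.16 degrees, less where a joint would pass 70% of its speed; a pose out of reach is approached as far as the arm can. A call with a gripper value outside its range is refused whole. The fingers move at their own pace and stop on an object; the grip force is fixed at half the most. Time passes only in rows, so rows that repeat a pose let the fingers close. It gives the time, the measured TCP pose, the force, the opening and the grip force at its end, in the units of the state.
- robot.read_state(): the state, without advancing time (a new reading comes with each control period).
- cams.capture(name): name is "scene" or "top" or "wrist"; returns (picture, depth): 384x512x3 uint8, red, green, blue; 384x512 float32, m along the optical axis (not along the pixel's ray), 0 where there is no reading.
- cams.camera_params(name): a dict with "fx", "fy", "cx", "cy" (pixels), "xyz" and "attitude" of the camera in the world. Camera axes: x right, y up, looking along -z (the intrinsics and any distortion apply to the point x, -y, -z); pixel columns grow to the right and rows downward; lengths in m; the calibration is good to about 2 mm. A picture is of the moment at which its call begins: read the wrist's pose just before it. camera_params takes no time and is no camera call; for the wrist camera it gives the pose at the moment of the call.
- robot.job_done(): hands the job in; it is judged then, once.
Trained networks look in the newest picture that a camera, given by its name, has taken for a name from the list of things; names that differ only in an ending like _2 or _b are one class to them, and where a whole thing is asked for, a point or a joint stands for the part that bears it (a point fixed in the world has none). Each returns a list of dicts, best first, with "score" (0 to 1); they miss things now and then, are a little off and sometimes report something else, mostly with a low value. They report only what shows in the picture. A call takes as long as a camera call.
- cams.look_for(label, camera): "at" ([row, column] in pixels, amid what is visible of it).
- cams.cut_out(label, camera): "region" (384x512 bool, what is visible of it) and "at" ([row, column] in pixels, amid what is visible of it).
- cams.mark_of(label, camera): "at" ([row, column] in pixels: a listed point, or the origin of a listed thing).
The state is a dict: "time_s": time; "joint_pos": joint angles; "joint_vel": joint speeds; "tau": joint torques, N m; "tcp_pos": TCP position; "tool_rot": TCP orientation; "contact_force": force on the tool from outside, world axes, zero at the start; "moment": the same for the moment, N m; "gripper_width": finger opening in m; "grasp_force": force on a finger pad.
Only numpy, scipy, OpenCV 4.12 (cv2) and the standard library are available. Lean on these libraries where they do the work, as an engineer would, in place of code of your own. Each camera call takes 0.05 s, during which the arm holds its last target. There are 200 camera calls.

## Working session

There is one attempt and no reset: what is moved stays moved. The work goes in short steps, Python scripts to look and compute and a tool call to move; the robot and the scene stay as the last step left them, time stands still between calls to the robot, and variables do not carry over. Pictures are saved under pics/ and viewed, at most 10 in all, crops included, and the job is handed in when it is done.

Besides the shell and the picture viewer there is one more tool, called after ">>>" in YAML: its name, and indented under it one key for each argument. play_rows: Moves the arm, as the interface text tells. Its arguments: {"type":"object","properties":{"motion":{"type":"array","items":{"type":"object","properties":{"rx":{"type":"number"},"ry":{"type":"number"},"rz":{"type":"number"},"dx":{"type":"number"},"dy":{"type":"number"},"dz":{"type":"number"},"jaw":{"type":"number"}}}}},"required":["motion"]}

```bash
mkdir -p pics; cat > h.py <<'E'
import numpy as np, cv2
from scipy.spatial.transform import Rotation as R
from rig import robot, cams
def cap(n):
    p=cams.camera_params(n); rgb,d=cams.capture(n); return p,rgb,d
def cloud(p,d):
    v,u=np.mgrid[0:d.shape[0],0:d.shape[1]]
    P=np.stack([(u-p['cx'])/p['fx']*d,-(v-p['cy'])/p['fy']*d,-d],-1)
    return P@R.from_quat(p['attitude']).as_matrix().T+np.array(p['xyz'])
E
python3 - <<'E'
from h import *
for n in ('scene','top'):
    p,rgb,d=cap(n); C=cloud(p,d); print(n,p)
    cv2.imwrite(f'pics/{n}0.png',rgb[...,::-1])
    for l in ('tray_grip','top_tray','base_tray','plain_tray'):
        for r in cams.mark_of(l,n)[:2]:
            a=np.round(r['at']).astype(int); print(l,'mark',a,round(r['score'],2),C[a[0],a[1]].round(3))
        for r in cams.cut_out(l,n)[:2]:
            m=r['region']&(d>0); q=C[m]; 
            for zl,zh in ((.02,.06),(.06,.2)):
                s=q[(q[:,2]>zl)&(q[:,2]<zh)]
                if len(s)>30: print('  cut',round(r['score'],2),len(s),zl,cv2.minAreaRect((s[:,:2]*1000).astype(np.float32)),np.percentile(s[:,2],[5,50,95]).round(3))
print(robot.read_state())
E
```

```text
scene {'fx': 454.4659998392198, 'fy': 454.4659998392198, 'cx': 258.1659979867779, 'cy': 196.56122238671114, 'xyz': array([-0.37355518,  0.54097909,  0.64205346]), 'attitude': array([-0.25310682,  0.44785282,  0.75162036, -0.41283365])}
tray_grip mark [199 252] 0.63 [0.498 0.02  0.094]
tray_grip mark [266 173] 0.52 [0.406 0.278 0.046]
  cut 0.88 1835 0.02 ((506.52972412109375, 18.416419982910156), (126.39508819580078, 153.9709930419922), 5.056982517242432) [0.024 0.031 0.051]
  cut 0.88 427 0.06 ((504.18377685546875, 19.344825744628906), (16.715776443481445, 143.7793731689453), 5.287827491760254) [0.066 0.094 0.102]
top_tray mark [229 254] 0.71 [0.445 0.048 0.041]
  cut 0.66 1855 0.02 ((506.52972412109375, 18.416419982910156), (126.39508819580078, 153.9709930419922), 5.056982517242432) [0.024 0.031 0.051]
  cut 0.66 453 0.06 ((504.95550537109375, 19.391807556152344), (17.558822631835938, 143.7467498779297), 4.508516311645508) [0.066 0.094 0.102]
base_tray mark [204 320] 0.61 [0.134 0.106 0.274]
  cut 0.64 58 0.02 ((542.12939453125, -139.3741912841797), (15.437833786010742, 33.96110916
[... 1530 characters left out ...]
ime_s': 0.9, 'joint_pos': array([-1.26647940e+00,  2.06571610e-01,  1.54146381e+00,  1.56547864e-05,
        1.39350208e+00, -1.50479188e-01]), 'joint_vel': array([-0.00069108,  0.00012414,  0.00157322,  0.00081731, -0.00010721,
        0.0008853 ]), 'tau': array([ 5.88375660e-04, -3.70874333e+01, -2.81765503e+01,  7.00878329e-02,
        2.74636602e-02, -2.11405506e-05]), 'tcp_pos': array([ 0.25259157, -0.51656139,  0.40468001]), 'tool_rot': array([9.74256594e-01, 2.25441985e-01, 9.80114866e-06, 2.69046564e-05]), 'contact_force': array([-0.02648297,  0.41266686,  0.72479147]), 'moment': array([ 0.04036339,  0.01601776, -0.01055501]), 'grasp_force': 0.0, 'gripper_width': 0.09425421977371778}
```

View pics/top0.png

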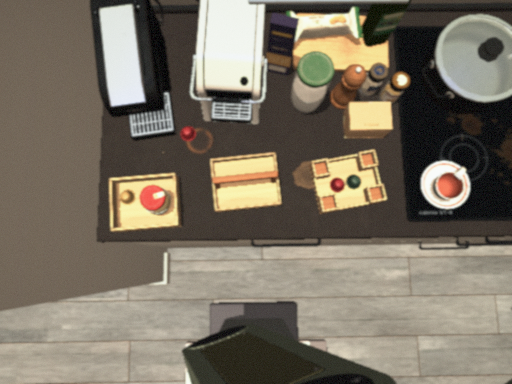

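View pics/scene0.png

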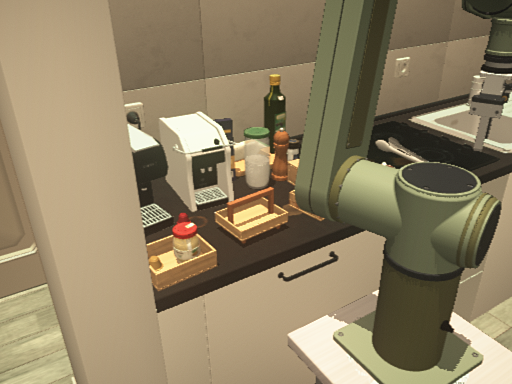

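The top view shows the carrying-bar tray at about px (182,246) and the socketed base tray at about (182,348). The plain tray with the jar is at about (203,145). The network results agree with this. I'll move above the bar.

>>> play_rows:
  motion:
    - {"rz": 0.12, "dx": 20, "dy": 36, "dz": 0, "jaw": -1}
    - {"rz": 0.24, "dx": 38, "dy": 72, "dz": 0, "jaw": -1}
    - {"rz": 0.36, "dx": 55, "dy": 108, "dz": 0, "jaw": -1}
    - {"rz": 0.48, "dx": 72, "dy": 144, "dz": 0, "jaw": -1}
    - {"rz": 0.6, "dx": 90, "dy": 180, "dz": 0, "jaw": -1}
    - {"rz": 0.72, "dx": 107, "dy": 216, "dz": 0, "jaw": -1}
    - {"rz": 0.84, "dx": 124, "dy": 252, "dz": 0, "jaw": -1}
    - {"rz": 0.96, "dx": 141, "dy": 288, "dz": 0, "jaw": -1}
    - {"rz": 1.08, "dx": 158, "dy": 324, "dz": 0, "jaw": -1}
    - {"rz": 1.211, "dx": 175, "dy": 360, "dz": 0, "jaw": -1}
    - {"rz": 1.211, "dx": 192, "dy": 396, "dz": 0, "jaw": -1}
    - {"rz": 1.211, "dx": 209, "dy": 432, "dz": 0, "jaw": -1}
    - {"rz": 1.211, "dx": 226, "dy": 468, "dz": 0, "jaw": -1}
    - {"rz": 1.211, "dx": 242, "dy": 504, "dz": 0, "jaw": -1}
    - {"rz": 1.211, "dx": 255, "dy": 537, "dz": 0, "jaw": -1}
    - {"rz": 1.211, "dx": 255, "dy": 537, "dz": 0, "jaw": -1}
    - {"rz": 1.211, "dx": 255, "dy": 537, "dz": 0, "jaw": -1}
    - {"rz": 1.211, "dx": 255, "dy": 537, "dz": 0, "jaw": -1}

```text
validation failed for argument at $.mo...
```

```bash
python3 - <<'E'
from h import *
s=robot.read_state(); print(s['time_s'],s['tcp_pos'],s['tool_rot'],s['joint_pos'],R.from_quat(s['tool_rot']).as_matrix()[:,1])
p,rgb,d=cap('wrist'); C=cloud(p,d); cv2.imwrite('pics/w1.png',rgb[...,::-1])
for r in cams.cut_out('top_tray','wrist')[:1]:
    q=C[r['region']&(d>0)]
    for zl,zh in ((.02,.053),(.08,.11)):
        t=q[(q[:,2]>zl)&(q[:,2]<zh)]; print(r['score'],len(t),cv2.minAreaRect((t[:,:2]*1000).astype(np.float32)),np.percentile(t[:,2],[5,50,95]))
for r in cams.mark_of('tray_grip','wrist')[:1]: print(r)
E
```

```text
0.9 [ 0.25259157 -0.51656139  0.40468001] [9.74256594e-01 2.25441985e-01 9.80114866e-06 2.69046564e-05] [-1.26647940e+00  2.06571610e-01  1.54146381e+00  1.56547864e-05
  1.39350208e+00 -1.50479188e-01] [ 4.39276681e-01 -8.98351821e-01  5.68432587e-05]
```

View pics/w1.png

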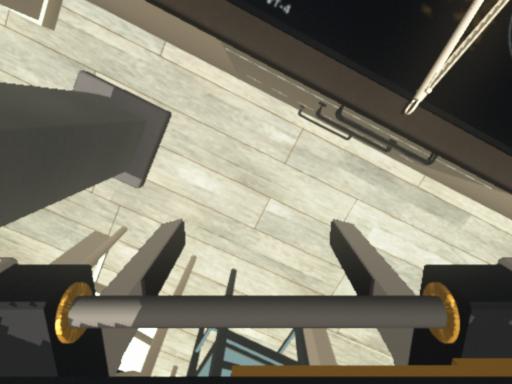

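The wrist picture shows floor and fingers at the start pose, so the call was refused and nothing moved. I'll try a small call with every key filled in.

>>> play_rows:
  motion:
    - {"rx": 0, "ry": 0, "rz": 0.12, "dx": 20, "dy": 36, "dz": 0, "jaw": -1}

```text
time_s: 1.13
tcp_pos: [0.2704, -0.4844, 0.4048]
tool_rot: [0.96, 0.282, -0.001, 0.002]
contact_force: [1.1, 0.6, 0.2]
gripper_width: 0.094
grasp_force: 0.0
```

>>> play_rows:
  motion:
    - {"rx": 0, "ry": 0, "rz": 0.12, "dx": 17, "dy": 36, "dz": 0, "jaw": -1}
    - {"rx": 0, "ry": 0, "rz": 0.24, "dx": 34, "dy": 72, "dz": 0, "jaw": -1}
    - {"rx": 0, "ry": 0, "rz": 0.36, "dx": 51, "dy": 108, "dz": 0, "jaw": -1}
    - {"rx": 0, "ry": 0, "rz": 0.48, "dx": 68, "dy": 144, "dz": 0, "jaw": -1}
    - {"rx": 0, "ry": 0, "rz": 0.6, "dx": 85, "dy": 180, "dz": 0, "jaw": -1}
    - {"rx": 0, "ry": 0, "rz": 0.72, "dx": 102, "dy": 216, "dz": 0, "jaw": -1}
    - {"rx": 0, "ry": 0, "rz": 0.84, "dx": 119, "dy": 252, "dz": 0, "jaw": -1}
    - {"rx": 0, "ry": 0, "rz": 0.96, "dx": 136, "dy": 288, "dz": 0, "jaw": -1}
    - {"rx": 0, "ry": 0, "rz": 1.09, "dx": 153, "dy": 324, "dz": 0, "jaw": -1}
    - {"rx": 0, "ry": 0, "rz": 1.09, "dx": 170, "dy": 360, "dz": 0, "jaw": -1}
    - {"rx": 0, "ry": 0, "rz": 1.09, "dx": 187, "dy": 396, "dz": 0, "jaw": -1}
    - {"rx": 0, "ry": 0, "rz": 1.09, "dx": 204, "dy": 432, "dz": 0, "jaw": -1}
    - {"rx": 0, "ry": 0, "rz": 1.09, "dx": 220, "dy": 468, "dz": 0, "jaw": -1}
    - {"rx": 0, "ry": 0, "rz": 1.09, "dx": 235, "dy": 501, "dz": 0, "jaw": -1}
    - {"rx": 0, "ry": 0, "rz": 1.09, "dx": 235, "dy": 501, "dz": 0, "jaw": -1}
    - {"rx": 0, "ry": 0, "rz": 1.09, "dx": 235, "dy": 501, "dz": 0, "jaw": -1}
    - {"rx": 0, "ry": 0, "rz": 1.09, "dx": 235, "dy": 501, "dz": 0, "jaw": -1}

```text
time_s: 2.55
tcp_pos: [0.5074, 0.0203, 0.4045]
tool_rot: [0.673, 0.74, -0.0, -0.0]
contact_force: [0.5, -0.5, 0.2]
gripper_width: 0.0941
grasp_force: 0.0
```

```bash
cat > w.py <<'E'
from h import *
import sys
s=robot.read_state(); y=R.from_quat(s['tool_rot']).as_matrix()[:,1]
print(s['time_s'],s['tcp_pos'],'tooly deg',np.degrees(np.arctan2(y[1],y[0])),s['joint_pos'].round(2))
p,rgb,d=cap('wrist'); C=cloud(p,d); cv2.imwrite('pics/'+sys.argv[1],rgb[...,::-1])
for r in cams.cut_out('top_tray','wrist')[:1]:
    q=C[r['region']&(d>0)]
    for zl,zh in ((.02,.053),(.08,.11)):
        t=q[(q[:,2]>zl)&(q[:,2]<zh)]
        if len(t)>30: print(r['score'],len(t),cv2.minAreaRect((t[:,:2]*1000).astype(np.float32)),np.percentile(t[:,2],[5,50,95]))
E
python3 w.py w2.png
```

```text
2.55 [0.50741287 0.02030007 0.40449307] tooly deg 5.420848924363287 [-0.13  0.06  1.7  -0.    1.38 -0.22]
0.78 11394 ((511.1811218261719, 20.83136749267578), (120.16654968261719, 149.5431671142578), 5.385646820068359) [0.02333026 0.0247567  0.04957106]
0.78 1873 ((511.4377136230469, 21.57901382446289), (13.456643104553223, 139.29867553710938), 5.215992450714111) [0.09748029 0.09924135 0.10050438]
```

View pics/w2.png

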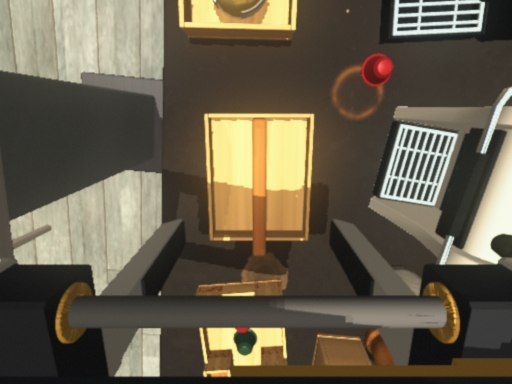

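The wrist view shows the bar at px columns 252-266, between the open fingers, with nothing in the way. I'll shift 3 mm in x, lower and grip.

>>> play_rows:
  motion:
    - {"rx": 0, "ry": 0, "rz": 0, "dx": 3, "dy": 0, "dz": -30, "jaw": -1}
    - {"rx": 0, "ry": 0, "rz": 0, "dx": 3, "dy": 0, "dz": -60, "jaw": -1}
    - {"rx": 0, "ry": 0, "rz": 0, "dx": 3, "dy": 0, "dz": -90, "jaw": -1}
    - {"rx": 0, "ry": 0, "rz": 0, "dx": 3, "dy": 0, "dz": -115, "jaw": -1}
    - {"rx": 0, "ry": 0, "rz": 0, "dx": 3, "dy": 0, "dz": -132, "jaw": -1}
    - {"rx": 0, "ry": 0, "rz": 0, "dx": 3, "dy": 0, "dz": -132, "jaw": -1}
    - {"rx": 0, "ry": 0, "rz": 0, "dx": 3, "dy": 0, "dz": -132, "jaw": 1}
    - {"rx": 0, "ry": 0, "rz": 0, "dx": 3, "dy": 0, "dz": -132, "jaw": 1}
    - {"rx": 0, "ry": 0, "rz": 0, "dx": 3, "dy": 0, "dz": -132, "jaw": 1}
    - {"rx": 0, "ry": 0, "rz": 0, "dx": 3, "dy": 0, "dz": -132, "jaw": 1}
    - {"rx": 0, "ry": 0, "rz": 0, "dx": 3, "dy": 0, "dz": -132, "jaw": 1}
    - {"rx": 0, "ry": 0, "rz": 0, "dx": 3, "dy": 0, "dz": -132, "jaw": 1}
    - {"rx": 0, "ry": 0, "rz": 0, "dx": 3, "dy": 0, "dz": -132, "jaw": 1}
    - {"rx": 0, "ry": 0, "rz": 0, "dx": 3, "dy": 0, "dz": -132, "jaw": 1}

```text
time_s: 3.82
tcp_pos: [0.5106, 0.0205, 0.2729]
tool_rot: [0.673, 0.74, 0.0, 0.0]
contact_force: [0.4, 0.7, -0.1]
gripper_width: 0.044
grasp_force: 0.0
```

>>> play_rows:
  motion:
    - {"rx": 0, "ry": 0, "rz": 0, "dx": 0, "dy": 0, "dz": 0, "jaw": 1}
    - {"rx": 0, "ry": 0, "rz": 0, "dx": 0, "dy": 0, "dz": 0, "jaw": 1}
    - {"rx": 0, "ry": 0, "rz": 0, "dx": 0, "dy": 0, "dz": 0, "jaw": 1}
    - {"rx": 0, "ry": 0, "rz": 0, "dx": 0, "dy": 0, "dz": 0, "jaw": 1}
    - {"rx": 0, "ry": 0, "rz": 0, "dx": 0, "dy": 0, "dz": 0, "jaw": 1}
    - {"rx": 0, "ry": 0, "rz": 0, "dx": 0, "dy": 0, "dz": 0, "jaw": 1}
    - {"rx": 0, "ry": 0, "rz": 0, "dx": 0, "dy": 0, "dz": 0, "jaw": 1}
    - {"rx": 0, "ry": 0, "rz": 0, "dx": 0, "dy": 0, "dz": 0, "jaw": 1}
    - {"rx": 0, "ry": 0, "rz": 0, "dx": 0, "dy": 0, "dz": 0, "jaw": 1}
    - {"rx": 0, "ry": 0, "rz": 0, "dx": 0, "dy": 0, "dz": 0, "jaw": 1}

```text
time_s: 4.65
tcp_pos: [0.5103, 0.0205, 0.2724]
tool_rot: [0.673, 0.74, -0.0, -0.0]
contact_force: [-2.0, -0.4, -0.7]
gripper_width: 0.0141
grasp_force: 30.0
```

>>> play_rows:
  motion:
    - {"rx": 0, "ry": 0, "rz": 0, "dx": 0, "dy": 0, "dz": 12, "jaw": 1}
    - {"rx": 0, "ry": 0, "rz": 0, "dx": 0, "dy": 0, "dz": 30, "jaw": 1}
    - {"rx": 0, "ry": 0, "rz": 0, "dx": 0, "dy": 0, "dz": 50, "jaw": 1}
    - {"rx": 0, "ry": 0, "rz": 0, "dx": 0, "dy": 0, "dz": 70, "jaw": 1}
    - {"rx": 0, "ry": 0, "rz": 0, "dx": 0, "dy": -5, "dz": 90, "jaw": 1}
    - {"rx": 0, "ry": 0, "rz": 0.01, "dx": 0, "dy": -20, "dz": 100, "jaw": 1}
    - {"rx": 0, "ry": 0, "rz": 0.02, "dx": 0, "dy": -40, "dz": 100, "jaw": 1}
    - {"rx": 0, "ry": 0, "rz": 0.03, "dx": 0, "dy": -62, "dz": 100, "jaw": 1}
    - {"rx": 0, "ry": 0, "rz": 0.04, "dx": 0, "dy": -85, "dz": 100, "jaw": 1}
    - {"rx": 0, "ry": 0, "rz": 0.05, "dx": 0, "dy": -108, "dz": 100, "jaw": 1}
    - {"rx": 0, "ry": 0, "rz": 0.06, "dx": 0, "dy": -131, "dz": 100, "jaw": 1}
    - {"rx": 0, "ry": 0, "rz": 0.07, "dx": 0, "dy": -154, "dz": 100, "jaw": 1}
    - {"rx": 0, "ry": 0, "rz": 0.08, "dx": 0, "dy": -177, "dz": 100, "jaw": 1}
    - {"rx": 0, "ry": 0, "rz": 0.084, "dx": 0, "dy": -200, "dz": 100, "jaw": 1}
    - {"rx": 0, "ry": 0, "rz": 0.084, "dx": 0, "dy": -220, "dz": 100, "jaw": 1}
    - {"rx": 0, "ry": 0, "rz": 0.084, "dx": 0, "dy": -232, "dz": 100, "jaw": 1}
    - {"rx": 0, "ry": 0, "rz": 0.084, "dx": 0, "dy": -239, "dz": 100, "jaw": 1}
    - {"rx": 0, "ry": 0, "rz": 0.084, "dx": 0, "dy": -239, "dz": 100, "jaw": 1}
    - {"rx": 0, "ry": 0, "rz": 0.084, "dx": 0, "dy": -239, "dz": 100, "jaw": 1}
    - {"rx": 0, "ry": 0, "rz": 0.084, "dx": 0, "dy": -239, "dz": 100, "jaw": 1}

```text
time_s: 6.32
tcp_pos: [0.5106, -0.2176, 0.3724]
tool_rot: [0.641, 0.767, 0.0, -0.0]
contact_force: [-0.3, 0.3, -2.3]
gripper_width: 0.0137
grasp_force: 30.0
```

```bash
cat > c.py <<'E'
from h import *
import sys
s=robot.read_state(); M=R.from_quat(s['tool_rot']).as_matrix(); y=M[:,1]
print(s['time_s'],'grasp pt',s['tcp_pos']+.18*M[:,2],'tooly',np.degrees(np.arctan2(y[1],y[0])),s['grasp_force'],s['contact_force'])
for n in ('top','wrist','scene'):
    p,rgb,d=cap(n); C=cloud(p,d); cv2.imwrite(f'pics/{n}{sys.argv[1]}.png',rgb[...,::-1]); np.save(f'{n}{sys.argv[1]}.npy',C)
    for l in ('top_tray','base_tray'):
        for r in cams.cut_out(l,n)[:1]:
            q=C[r['region']&(d>0)]
            for zl,zh in ((.015,.06),(.06,.2)):
                t=q[(q[:,2]>zl)&(q[:,2]<zh)]
                if len(t)>30: print(n,l,round(r['score'],2),len(t),cv2.minAreaRect((t[:,:2]*1000).astype(np.float32)),np.percentile(t[:,2],[2,5,50,95]).round(3))
E
python3 c.py 3; python3 -c "
import cv2,numpy as np
a=[cv2.imread(f'pics/{n}3.png') for n in('top','wrist','scene')]
z=np.zeros((300,400,3),np.uint8)
b=[cv2.resize(x,(400,300)) for x in (a[0][100:280,250:490],a[1],a[2][120:300,220:460])]
cv2.imwrite('pics/m3.png',np.vstack([np.hstack(b[:2]),np.hstack([b[2],z])]))"
```

```text
6.3167 grasp pt [ 0.51053047 -0.217394    0.19238018] tooly 10.250503937690938 29.99935895204544 [-0.34914038  0.27519806 -2.32802024]
top top_tray 0.98 1008 ((517.0384521484375, -155.13792419433594), (70.60523223876953, 142.07107543945312), 64.32723236083984) [0.122 0.122 0.126 0.196]
top base_tray 0.78 394 ((495.6235046386719, -154.33433532714844), (120.79359436035156, 34.19929122924805), 17.13152313232422) [0.017 0.019 0.027 0.046]
wrist top_tray 0.75 22446 ((512.091796875, -215.79226684570312), (120.31878662109375, 146.42697143554688), 10.28327465057373) [0.124 0.124 0.126 0.2  ]
scene top_tray 0.67 271 ((466.92230224609375, -277.14141845703125), (44.35795211791992, 94.51334381103516), 47.709190368652344) [0.112 0.125 0.14  0.152]
```

View pics/m3.png

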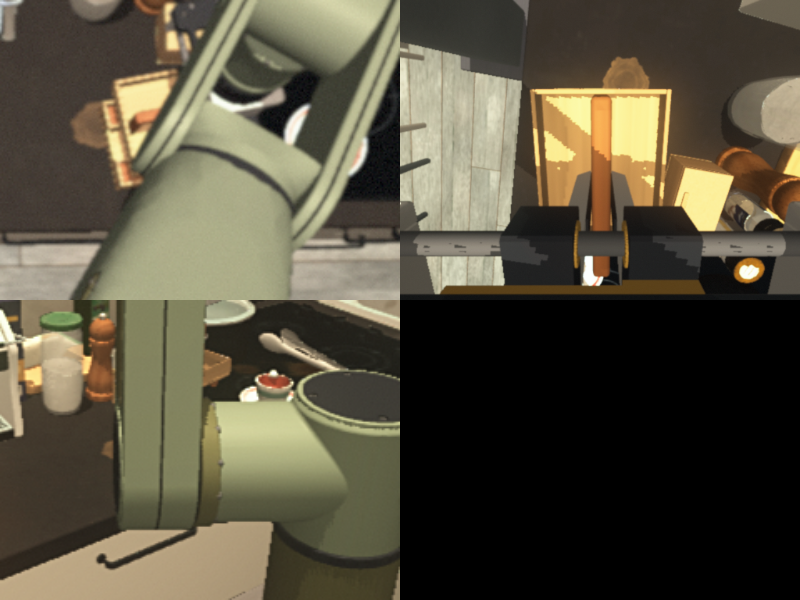

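The montage shows the tray held level above the base tray, which is mostly hidden. The grasp point is at (0.5105, -0.2174). The base estimate, corrected for the top camera's offset, is (0.510, -0.217), so I'll lower slowly and watch the force.

>>> play_rows:
  motion:
    - {"rx": 0, "ry": 0, "rz": 0, "dx": 0, "dy": 0, "dz": -10, "jaw": 1}
    - {"rx": 0, "ry": 0, "rz": 0, "dx": 0, "dy": 0, "dz": -22, "jaw": 1}
    - {"rx": 0, "ry": 0, "rz": 0, "dx": 0, "dy": 0, "dz": -34, "jaw": 1}
    - {"rx": 0, "ry": 0, "rz": 0, "dx": 0, "dy": 0, "dz": -42, "jaw": 1}
    - {"rx": 0, "ry": 0, "rz": 0, "dx": 0, "dy": 0, "dz": -48, "jaw": 1}
    - {"rx": 0, "ry": 0, "rz": 0, "dx": 0, "dy": 0, "dz": -53, "jaw": 1}
    - {"rx": 0, "ry": 0, "rz": 0, "dx": 0, "dy": 0, "dz": -58, "jaw": 1}
    - {"rx": 0, "ry": 0, "rz": 0, "dx": 0, "dy": 0, "dz": -62, "jaw": 1}
    - {"rx": 0, "ry": 0, "rz": 0, "dx": 0, "dy": 0, "dz": -62, "jaw": 1}
    - {"rx": 0, "ry": 0, "rz": 0, "dx": 0, "dy": 0, "dz": -62, "jaw": 1}

```text
time_s: 7.6
tcp_pos: [0.5106, -0.2186, 0.3106]
tool_rot: [0.641, 0.767, 0.0, -0.0]
contact_force: [-0.6, -0.1, -1.5]
gripper_width: 0.0138
grasp_force: 30.0
```

The lugs are below the rims with no contact force, so they are in the sockets. I'll lower the rest of the way.

>>> play_rows:
  motion:
    - {"rx": 0, "ry": 0, "rz": 0, "dx": 0, "dy": 0, "dz": -3, "jaw": 1}
    - {"rx": 0, "ry": 0, "rz": 0, "dx": 0, "dy": 0, "dz": -6, "jaw": 1}
    - {"rx": 0, "ry": 0, "rz": 0, "dx": 0, "dy": 0, "dz": -9, "jaw": 1}
    - {"rx": 0, "ry": 0, "rz": 0, "dx": 0, "dy": 0, "dz": -11, "jaw": 1}
    - {"rx": 0, "ry": 0, "rz": 0, "dx": 0, "dy": 0, "dz": -12.5, "jaw": 1}
    - {"rx": 0, "ry": 0, "rz": 0, "dx": 0, "dy": 0, "dz": -13, "jaw": 1}
    - {"rx": 0, "ry": 0, "rz": 0, "dx": 0, "dy": 0, "dz": -13, "jaw": 1}
    - {"rx": 0, "ry": 0, "rz": 0, "dx": 0, "dy": 0, "dz": -13, "jaw": 1}

```text
time_s: 8.27
tcp_pos: [0.5106, -0.2186, 0.2977]
tool_rot: [0.641, 0.767, 0.0, 0.0]
contact_force: [-0.0, -0.3, -3.4]
gripper_width: 0.0137
grasp_force: 30.0
```

>>> play_rows:
  motion:
    - {"rx": 0, "ry": 0, "rz": 0, "dx": 0, "dy": 0, "dz": -0.5, "jaw": 1}
    - {"rx": 0, "ry": 0, "rz": 0, "dx": 0, "dy": 0, "dz": -1, "jaw": 1}
    - {"rx": 0, "ry": 0, "rz": 0, "dx": 0, "dy": 0, "dz": -1, "jaw": 1}
    - {"rx": 0, "ry": 0, "rz": 0, "dx": 0, "dy": 0, "dz": -1, "jaw": 1}

```text
time_s: 8.6
tcp_pos: [0.5106, -0.2186, 0.2973]
tool_rot: [0.641, 0.767, -0.0, 0.0]
contact_force: [-2.1, 1.1, 1.1]
gripper_width: 0.0136
grasp_force: 30.0
```

The tray's weight has come off the gripper, so it is seated. I'll open and back off straight up.

>>> play_rows:
  motion:
    - {"rx": 0, "ry": 0, "rz": 0, "dx": 0, "dy": 0, "dz": 0, "jaw": -1}
    - {"rx": 0, "ry": 0, "rz": 0, "dx": 0, "dy": 0, "dz": 0, "jaw": -1}
    - {"rx": 0, "ry": 0, "rz": 0, "dx": 0, "dy": 0, "dz": 0, "jaw": -1}
    - {"rx": 0, "ry": 0, "rz": 0, "dx": 0, "dy": 0, "dz": 0, "jaw": -1}
    - {"rx": 0, "ry": 0, "rz": 0, "dx": 0, "dy": 0, "dz": 0, "jaw": -1}
    - {"rx": 0, "ry": 0, "rz": 0, "dx": 0, "dy": 0, "dz": 0, "jaw": -1}
    - {"rx": 0, "ry": 0, "rz": 0, "dx": 0, "dy": 0, "dz": 0, "jaw": -1}
    - {"rx": 0, "ry": 0, "rz": 0, "dx": 0, "dy": 0, "dz": 10, "jaw": -1}
    - {"rx": 0, "ry": 0, "rz": 0, "dx": 0, "dy": 0, "dz": 30, "jaw": -1}
    - {"rx": 0, "ry": 0, "rz": 0, "dx": 0, "dy": 0, "dz": 60, "jaw": -1}
    - {"rx": 0, "ry": 0, "rz": 0, "dx": 0, "dy": 0, "dz": 90, "jaw": -1}
    - {"rx": 0, "ry": 0, "rz": 0, "dx": 0, "dy": 0, "dz": 120, "jaw": -1}
    - {"rx": 0, "ry": 0, "rz": 0, "dx": 0, "dy": 30, "dz": 130, "jaw": -1}
    - {"rx": 0, "ry": 0, "rz": 0, "dx": 0, "dy": 65, "dz": 130, "jaw": -1}
    - {"rx": 0, "ry": 0, "rz": 0, "dx": 0, "dy": 100, "dz": 130, "jaw": -1}
    - {"rx": 0, "ry": 0, "rz": 0, "dx": 0, "dy": 140, "dz": 130, "jaw": -1}
    - {"rx": 0, "ry": 0, "rz": 0, "dx": 0, "dy": 180, "dz": 130, "jaw": -1}
    - {"rx": 0, "ry": 0, "rz": 0, "dx": 0, "dy": 220, "dz": 130, "jaw": -1}
    - {"rx": 0, "ry": 0, "rz": 0, "dx": 0, "dy": 250, "dz": 130, "jaw": -1}
    - {"rx": 0, "ry": 0, "rz": 0, "dx": 0, "dy": 250, "dz": 130, "jaw": -1}

```text
time_s: 10.27
tcp_pos: [0.5099, 0.036, 0.4276]
tool_rot: [0.639, 0.769, 0.001, -0.0]
contact_force: [0.2, -0.3, -0.4]
gripper_width: 0.0936
grasp_force: 0.0
```

```bash
python3 c.py 4; python3 -c "
import cv2
cv2.imwrite('pics/m4.png',cv2.resize(cv2.imread('pics/top4.png')[100:280,250:490],(720,540)))"
```

```text
10.2667 grasp pt [0.510118   0.03649051 0.24764348] tooly 10.552911218589442 0.0 [ 0.1732131  -0.31829163 -0.36544099]
top top_tray 0.81 2572 ((507.988037109375, -218.0365447998047), (118.09977722167969, 147.94235229492188), 10.143518447875977) [0.046 0.047 0.05  0.054]
top top_tray 0.81 1187 ((509.74853515625, -219.31414794921875), (120.7778549194336, 151.0638885498047), 10.250494003295898) [0.061 0.063 0.076 0.126]
top base_tray 0.83 217 ((467.60748291015625, -192.34490966796875), (185.94033813476562, 90.27801513671875), 60.572265625) [0.016 0.018 0.03  0.047]
wrist top_tray 0.64 2729 ((515.111083984375, -232.5382080078125), (112.34831237792969, 89.48298645019531), 10.37993335723877) [0.048 0.048 0.049 0.051]
wrist top_tray 0.64 947 ((504.212158203125, -197.78976440429688), (133.6797332763672, 95.90824890136719), 26.35212516784668) [0.062 0.065 0.119 0.125]
wrist base_tray 0.73 863 ((499.9166564941406, -150.2677459716797), (119.2108154296875, 17.70953941345215), 10.28629207611084) [0.016 0.017 0.028 0.043]
```

View pics/m4.png

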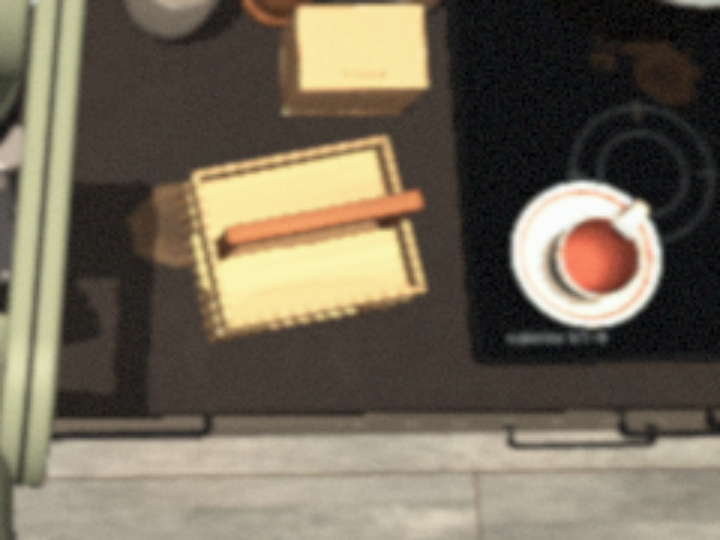

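The picture shows the top tray square on the base, around crop px (305,235). Its floor has risen exactly 25 mm, so it is seated and level.

```bash
python3 -c "
from rig import robot; print(robot.job_done())"
```

```text
the job is handed in; nothing more can be done
None
```

The tray with the carrying bar is set down on the socketed base tray, and the last pictures show it level and fully home. I've let go, the arm is clear, no move went near the plain tray, and the job is handed in at about 10 s of the 42 s allowed (no verdict was returned).

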